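Set out the session rack in stock order

TASK

Set out the green session rack for the vaccinator: move the front vial of each of the four lanes of the grey stock rack into the green rack, in the same order counted from the orange end of each, so that every vaccine stands at the same place in both racks. Stand each vial upright, fully down in its well and let go, and leave the four reserve vials behind in the stock rack standing where they are.

Things in the scene. Friction and masses are not known exactly. Their poses are not given: they have to be found in the camera images.
- red_front: vial to be moved: glass injection vial with a red cap, small: 17 mm diameter, 36 mm tall with the cap, whose top 4 mm cannot be gripped, 11 to 17 g, standing upright at the start in a well of the front row (the row nearer the robot) of the grey stock rack. Origin at the centre of its underside, z axis up; the yaw means nothing (it is round).
- blue_front: vial to be moved: glass injection vial with a blue cap, small: 17 mm diameter, 36 mm tall with the cap, whose top 4 mm cannot be gripped, 11 to 17 g, standing upright at the start in a well of the front row (the row nearer the robot) of the grey stock rack. Origin at the centre of its underside, z axis up; the yaw means nothing (it is round).
- white_front: vial to be moved: glass injection vial with a white cap, small: 17 mm diameter, 36 mm tall with the cap, whose top 4 mm cannot be gripped, 11 to 17 g, standing upright at the start in a well of the front row (the row nearer the robot) of the grey stock rack. Origin at the centre of its underside, z axis up; the yaw means nothing (it is round).
- purple_front: vial to be moved: glass injection vial with a purple cap, larger: 22 mm diameter, 47 mm tall with the cap, whose top 6 mm cannot be gripped, 11 to 17 g, standing upright at the start in a well of the front row (the row nearer the robot) of the grey stock rack. Origin at the centre of its underside, z axis up; the yaw means nothing (it is round).
- red_reserve: reserve vial that stays: a twin of the red-capped vial (small: 17 mm diameter, 36 mm tall with the cap, whose top 4 mm cannot be gripped), in the back row of the stock rack, directly behind its twin, 60 mm away. Origin at the centre of its underside, z axis up.
- blue_reserve: reserve vial that stays: a twin of the blue-capped vial (small: 17 mm diameter, 36 mm tall with the cap, whose top 4 mm cannot be gripped), in the back row of the stock rack, directly behind its twin, 60 mm away. Origin at the centre of its underside, z axis up.
- white_reserve: reserve vial that stays: a twin of the white-capped vial (small: 17 mm diameter, 36 mm tall with the cap, whose top 4 mm cannot be gripped), in the back row of the stock rack, directly behind its twin, 60 mm away. Origin at the centre of its underside, z axis up.
- purple_reserve: reserve vial that stays: a twin of the purple-capped vial (larger: 22 mm diameter, 47 mm tall with the cap, whose top 6 mm cannot be gripped), in the back row of the stock rack, directly behind its twin, 60 mm away. Origin at the centre of its underside, z axis up.
- stock_block: grey rack, 2 rows of 4 wells, all filled; 113 (x) by 188 (y) mm, 22 mm high. Front row (robot side) at x = -30 mm, back row at x = +30. Lane centres from the orange end piece (at +y): y = 63, 21, -21, -63 mm. Countersunk wells, mouth 37 mm, bore 27 mm, 14 mm deep; well floor 8 mm above the origin. Origin: centre of the underside, on the couch; z up. Fixed.
- session_rack: green rack with one row of 4 wells at x = 0, empty at first, turned any way round; 53 (x) by 188 (y) mm, 22 mm high. Lane centres from the orange end piece (at +y): y = 63, 21, -21, -63 mm. Countersunk wells, mouth 37 mm, bore 27 mm, 14 mm deep; well floor 8 mm above the origin. Origin: centre of the underside, on the couch; z up. Fixed.

How it is judged:
At the end, for the whole second after the job is handed in: Each front vial stands in the session rack in its twin's lane (counted from the orange end), within 8 mm of the well's centre, on the well's floor (3 mm), upright (0.15 rad); each reserve still stands so in its own well (10 mm); all at rest (((y of red_reserve in the frame of stock_block between 0.053 and 0.073 m and y of red_front in the frame of session_rack between 0.055 and 0.071 m) or (y of red_reserve in the frame of stock_block between 0.011 and 0.031 m and y of red_front in the frame of session_rack between 0.013 and 0.029 m) or (y of red_reserve in the frame of stock_block between -0.031 and -0.011 m and y of red_front in the frame of session_rack between -0.029 and -0.013 m) or (y of red_reserve in the frame of stock_block between -0.073 and -0.053 m and y of red_front in the frame of session_rack between -0.071 and -0.055 m)) and x of red_front in the frame of session_rack between -0.008 and 0.008 m and z of red_front in the frame of session_rack between 0.005 and 0.011 m and x of red_reserve in the frame of stock_block between 0.02 and 0.04 m and z of red_reserve in the frame of stock_block between 0.005 and 0.011 m and angle between each of red_front, red_reserve, blue_front, blue_reserve, white_front, white_reserve, purple_front, purple_reserve's own z axis and vertical below 0.15 rad and linear speed of each of red_front, red_reserve, blue_front, blue_reserve, white_front, white_reserve, purple_front, purple_reserve below 0.02 m/s and ((y of blue_reserve in the frame of stock_block between 0.053 and 0.073 m and y of blue_front in the frame of session_rack between 0.055 and 0.071 m) or (y of blue_reserve in the frame of stock_block between 0.011 and 0.031 m and y of blue_front in the frame of session_rack between 0.013 and 0.029 m) or (y of blue_reserve in the frame of stock_block between -0.031 and -0.011 m and y of blue_front in the frame of session_rack between -0.029 and -0.013 m) or (y of blue_reserve in the frame of stock_block between -0.073 and -0.053 m and y of blue_front in the frame of session_rack between -0.071 and -0.055 m)) and x of blue_front in the frame of session_rack between -0.008 and 0.008 m and z of blue_front in the frame of session_rack between 0.005 and 0.011 m and x of blue_reserve in the frame of stock_block between 0.02 and 0.04 m and z of blue_reserve in the frame of stock_block between 0.005 and 0.011 m and ((y of white_reserve in the frame of stock_block between 0.053 and 0.073 m and y of white_front in the frame of session_rack between 0.055 and 0.071 m) or (y of white_reserve in the frame of stock_block between 0.011 and 0.031 m and y of white_front in the frame of session_rack between 0.013 and 0.029 m) or (y of white_reserve in the frame of stock_block between -0.031 and -0.011 m and y of white_front in the frame of session_rack between -0.029 and -0.013 m) or (y of white_reserve in the frame of stock_block between -0.073 and -0.053 m and y of white_front in the frame of session_rack between -0.071 and -0.055 m)) and x of white_front in the frame of session_rack between -0.008 and 0.008 m and z of white_front in the frame of session_rack between 0.005 and 0.011 m and x of white_reserve in the frame of stock_block between 0.02 and 0.04 m and z of white_reserve in the frame of stock_block between 0.005 and 0.011 m and ((y of purple_reserve in the frame of stock_block between 0.053 and 0.073 m and y of purple_front in the frame of session_rack between 0.055 and 0.071 m) or (y of purple_reserve in the frame of stock_block between 0.011 and 0.031 m and y of purple_front in the frame of session_rack between 0.013 and 0.029 m) or (y of purple_reserve in the frame of stock_block between -0.031 and -0.011 m and y of purple_front in the frame of session_rack between -0.029 and -0.013 m) or (y of purple_reserve in the frame of stock_block between -0.073 and -0.053 m and y of purple_front in the frame of session_rack between -0.071 and -0.055 m)) and x of purple_front in the frame of session_rack between -0.008 and 0.008 m and z of purple_front in the frame of session_rack between 0.005 and 0.011 m and x of purple_reserve in the frame of stock_block between 0.02 and 0.04 m and z of purple_reserve in the frame of stock_block between 0.005 and 0.011 m); the robot touches nothing.
It fails at once if the red reserve vial is pulled out or shoved more than 15 mm from its place, or toppled (distance of red_reserve from where it was at the start of the episode above 0.015 m or angle between red_reserve's own z axis and vertical above 0.5 rad).
It fails at once if the blue reserve vial is pulled out or shoved more than 15 mm from its place, or toppled (distance of blue_reserve from where it was at the start of the episode above 0.015 m or angle between blue_reserve's own z axis and vertical above 0.5 rad).
It fails at once if the white reserve vial is pulled out or shoved more than 15 mm from its place, or toppled (distance of white_reserve from where it was at the start of the episode above 0.015 m or angle between white_reserve's own z axis and vertical above 0.5 rad).
It fails at once if the purple reserve vial is pulled out or shoved more than 15 mm from its place, or toppled (distance of purple_reserve from where it was at the start of the episode above 0.015 m or angle between purple_reserve's own z axis and vertical above 0.5 rad).
It also fails if it takes over 90 s, if anything falls off the work surface, if the arm or the gripper's body presses on something with over 40 N, if the wrist force passes 120 N, or if a joint passes its speed limit or range.

ROBOT

A 6-joint arm with a two-finger parallel gripper is mounted at the origin on a cart in front of the work surface, level with it; the furniture and walls round the work are solid. World frame = base frame: x ahead of the robot, y to its left, z up, the work surface at z = 0. Lengths are in m, angles in rad, forces in N, time in s.
With the tool pointing down it reaches from about 0.375 to 0.975 m from the base axis. Payload 3.8 kg.
Tool frame: the origin (TCP) lies at the very end of the fingers, on their centre line; the grasp point (between the pads) lies 19 mm behind it; z points along the fingers, y is the line along which they close (so a half turn about z gives the same grasp; the last joint's range is limited). The gripper opens to 85 mm and grips with 20 to 120 N. Pads are 22 mm wide; open, the fingers measure 114 mm over their backs; the gripper's body (76 mm by 85 mm) begins 54 mm behind the grasp point. The pads swing forward as they close: fully open they stand 13 mm farther back than shut.
Start: joints at [-0.037, 0.264, 1.604, -0, 1.274, -0.037], TCP at [0.675, -0, 0.231] pointing down, gripper open.
Joint ranges: [-2.63, 2.63], [-0.94, 2.18], [0.31, 2.57], [-1.31, 4.45], [0, 2.66], [-2.55, 2.55]. Speed limits (rad/s): [2.57, 2.57, 3.14, 3.14, 3.14, 3.14].

INTERFACE

Orientations are given as a unit quaternion [x, y, z, w].
In Python, from cell import robot gives the robot as it stands.
- The arm moves only by the shell command python3 -m jog 'ROWS' [OPENING]. ROWS is a JSON object whose one key "targets" holds one flat list of numbers, 6 for each row, row after row: the shift along the tool's x, y, z in units of 25 mm (1.0 is 25 mm), then the turn, a rotation vector about the tool's x, y, z in degrees. A call has 1 to 20 rows; each row shifts and turns the commanded pose from where the row before left it, along the tool's axes as they then stand; what a row does not reach is not made up. A row lasts 1/10 s, in which the tool goes at most 50 mm and 8.59 degrees, less where a joint would pass 70% of its speed; a pose out of reach is approached as far as the arm can. A call is refused whole if a number of a shift passes 1 or a number of a turn 8.59, either way. A call with a gripper value outside its range is refused whole. OPENING is the opening, from -1 (shut) to 1 (fully open), set as the call begins (- or left out, the last holds). The fingers move at their own pace and stop on an object; the grip force is fixed at half the most. Time passes only in rows, so rows that do not move let the fingers close. It gives the time, the measured TCP pose, the force, the opening and the grip force at its end, in the units of the state.
- robot.state(): the state, without advancing time (a new reading comes with each control period).
- robot.camera(name): name is "scene" or "side" or "wrist"; returns the picture (420x560x3 uint8, red, green, blue); there is no depth.
- robot.calibration(name): a dict with "fx", "fy", "cx", "cy" (pixels), "cam_to_world" (4x4, takes a point from camera to world coordinates). Camera axes: x right, y down, z forward; pixel columns grow to the right and rows downward; lengths in m; the calibration is good to about 2 mm. The wrist camera is an equidistant fisheye: a pixel r from the principal point sees the ray r / f radians off the axis. A picture is of the moment at which its call begins: read the wrist's pose just before it. calibration takes no time and is no camera call; for the wrist camera it gives the pose at the moment of the call.
- robot.job_done(): hands the job in; it is judged then, once.
The state is a dict: "t": time; "joints": joint angles; "joint_velocities": joint speeds; "joint_efforts": joint torques, N m; "position": TCP position; "orientation": TCP orientation; "wrist_force": force on the tool from outside, world axes, zero at the start; "ft_torque": the same for the moment, N m; "width": opening from 0.0 (shut) to 1.0 (fully open); "grasp_force": force on a finger pad.
Only numpy, scipy, OpenCV 4.12 (cv2) and the standard library are available. Lean on these libraries where they do the work, as an engineer would, in place of code of your own. Each camera call takes 0.05 s, during which the arm holds its last target. There are 200 camera calls.

## Working session

There is one attempt and no reset: what is moved stays moved. The work goes in short steps, Python scripts to look and compute and a shell command to move; the robot and the scene stay as the last step left them, time stands still between calls to the robot, and variables do not carry over. Pictures are saved under pics/ and viewed, at most 14 in all, crops included, and the job is handed in when it is done.

```bash
mkdir -p pics; python3 - <<'E'
from cell import robot
import cv2
s=robot.state();print(s['t'],s['position'],s['orientation'],s['width'])
for n in ("scene","side","wrist"):
    c=robot.calibration(n);print(n,c)
    cv2.imwrite(f"pics/{n}0.png",robot.camera(n)[:,:,::-1])
E
```

```text
0.0 [6.74265480e-01 1.14232649e-05 2.29941447e-01] [ 0.7071016   0.70711105 -0.00077128 -0.00083218] 1.0039013605877058
scene {'fx': 404.23141430912324, 'fy': 404.23141430912324, 'cx': 282.97325214735633, 'cy': 213.96905973319608, 'cam_to_world': array([[ 0.69391784, -0.51016933,  0.50813904,  0.0789609 ],
       [-0.72004041, -0.49600689,  0.48530296, -0.2486672 ],
       [ 0.00445378, -0.70264103, -0.71153057,  0.64706472],
       [ 0.        ,  0.        ,  0.        ,  1.        ]])}
side {'fx': 426.6421602034921, 'fy': 426.6421602034921, 'cx': 277.9020022350834, 'cy': 206.07588716372888, 'cam_to_world': array([[ 0.99853231,  0.04455044, -0.03079748,  0.52038418],
       [ 0.04981333, -0.53227634,  0.84510386, -0.56632458],
       [ 0.02125697, -0.84539763, -0.53371433,  0.49988643],
       [ 0.        ,  0.        ,  0.        ,  1.        ]])}
wrist {'fx': 325.19226210127806, 'fy': 325.19226210127806, 'cx': 284.39170800799315, 'cy': 206.7484457460423, 'cam_to_world': array([[ 9.99998021e-01, -7.94382990e-04, -1.82410910e-03,
         6.73939011e-01],
       [-1.24056883e-03, -9.65735505e-01, -2.59525328e-01,
         6.43515665e-02],
       [-1.55544442e-03,  2.59527077e-01, -9.65734579e-01,
         3.73089079e-01],
       [ 0.00000000e+00,  0.00000000e+00,  0.00000000e+00,
         1.00000000e+00]])}
```

View pics/scene0.png

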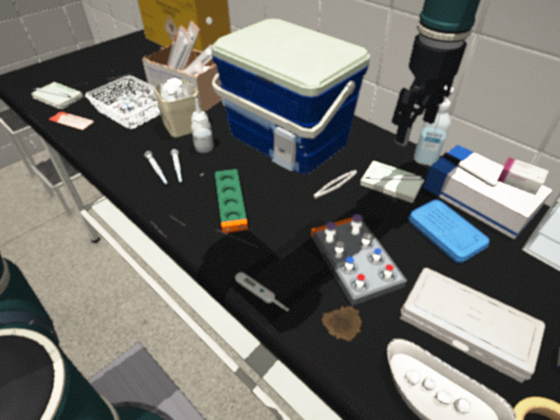

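View pics/wrist0.png

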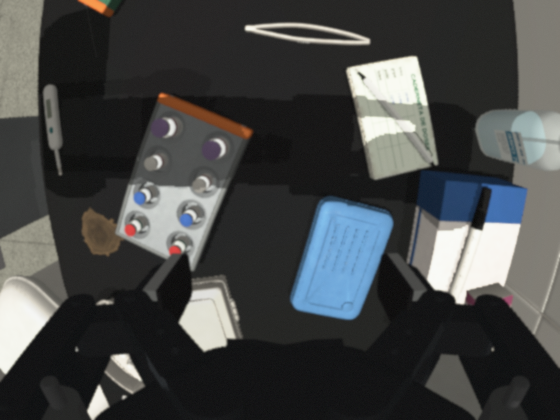

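View pics/side0.png

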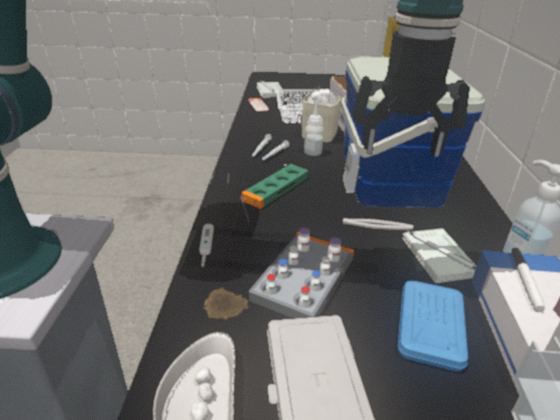

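The scene view shows the green rack at about (231,200), with its orange end at the bottom (234,225). The wrist view shows the stock rack with its orange end at the top (205,115). The front row, on the left, is purple (165,127), white (153,161), blue (145,194) and red (135,228).

```bash
cat > h.py <<'E'
import numpy as np, cv2
def ray(c,n,u,v):
    d=np.array([(u-c['cx'])/c['fx'],(v-c['cy'])/c['fy'],1.])
    if n=='wrist':
        r=np.hypot(d[0],d[1]); d=np.array([*(d[:2]/max(r,1e-9)*np.sin(r)),np.cos(r)])
    T=c['cam_to_world']; return T[:3,3],T[:3,:3]@d
def px(c,n,u,v,z):
    o,d=ray(c,n,u,v); return (o+d*(z-o[2])/d[2])[:2]
def proj(c,n,P):
    T=c['cam_to_world']; q=(np.atleast_2d(P)-T[:3,3])@T[:3,:3]
    if n=='wrist':
        r=np.hypot(q[:,0],q[:,1]); k=np.arctan2(r,q[:,2])/r
    else: k=1/q[:,2]
    return np.c_[c['cx']+c['fx']*q[:,0]*k, c['cy']+c['fy']*q[:,1]*k]
E
python3 - <<'E'
from cell import robot
from h import *
c=robot.calibration('scene');w=robot.calibration('wrist');s=robot.calibration('side')
print("green scene",[px(c,'scene',u,v,.022).round(3) for u,v in((216,171),(241,169),(246,223),(221,226))])
print("green side",[px(s,'side',u,v,.022).round(3) for u,v in((243,195),(264,200),(308,173),(290,166))])
print("caps",[px(w,'wrist',u,v,z).round(3) for u,v,z in((168,127,.055),(153,161,.044),(145,194,.044),(133,228,.044),(216,148,.055),(204,183,.044),(190,215,.044),(179,247,.044))])
print("stock corners",[px(w,'wrist',u,v,.022).round(3) for u,v in((162,94),(252,131))])
E
```

```text
green scene [array([0.518, 0.396]), array([0.565, 0.358]), array([0.451, 0.215]), array([0.409, 0.247])]
green side [array([0.415, 0.229]), array([0.462, 0.212]), array([0.557, 0.345]), array([0.513, 0.378])]
caps [array([0.556, 0.062]), array([0.532, 0.027]), array([ 0.519, -0.009]), array([ 0.498, -0.049]), array([0.606, 0.039]), array([0.589, 0.002]), array([ 0.571, -0.033]), array([ 0.554, -0.071])]
stock corners [array([0.537, 0.1  ]), array([0.639, 0.054])]
```

```bash
python3 -m jog '{"targets":[0,0,0,0,0,8.3, 0,0,0,0,0,8.3, 0,0,0,0,0,8.3, -0.4,-0.85,0,0,0,0, -0.4,-0.85,0,0,0,0, -0.4,-0.85,0,0,0,0, -0.4,-0.85,0,0,0,0, -0.4,-0.85,0,0,0,0, 0,0,0,0,0,0, 0,0,0,0,0,0, 0,0,0,0,0,0]}'
python3 - <<'E'
from cell import robot
import cv2,pickle
c=robot.calibration('wrist');im=robot.camera('wrist')
pickle.dump((c,im),open('w1.pkl','wb'));print(c['cam_to_world'])
cv2.imwrite("pics/w1.png",cv2.resize(im[:,:,::-1],None,fx=1.4,fy=1.4))
E
```

```text
t: 1.25
position: [0.5584, -0.0006, 0.2314]
orientation: [0.843, 0.538, 0.0, 0.0]
wrist_force: [0.4, -0.3, -0.3]
width: 1.001
grasp_force: 0.0
[[ 0.90651341 -0.40815833 -0.10788987  0.58513308]
 [-0.42217382 -0.87540792 -0.23543628  0.05762492]
 [ 0.00164763  0.25897442 -0.96588277  0.37446867]
 [ 0.          0.          0.          1.        ]]
```

View pics/w1.png

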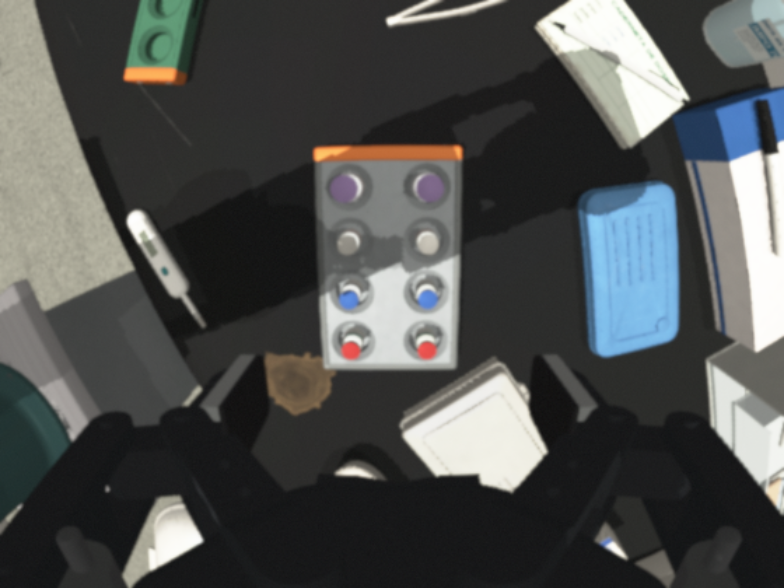

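The stock rack is clear in this enlarged view, with the orange end at the top. The left column is the front row: purple (346,187), white (348,242), blue (348,298) and red (350,349). I'll compute positions and look at the green rack.

```bash
python3 -m jog '{"targets":[0.97,-0.76,0,0,0,0, 0.97,-0.76,0,0,0,0, 0.97,-0.76,0,0,0,0, 0.97,-0.76,0,0,0,0, 0.97,-0.76,0,0,0,0, 0.97,-0.76,0,0,0,0, 0,0,0,0,0,0, 0,0,0,0,0,0, 0,0,0,0,0,0]}'
python3 - <<'E'
from cell import robot
import cv2,pickle
from h import *
c=robot.calibration('wrist');im=robot.camera('wrist')
pickle.dump((c,im),open('w2.pkl','wb'))
cv2.imwrite("pics/w2.png",cv2.resize(im[:,:,::-1],None,fx=1.4,fy=1.4))
c,im=pickle.load(open('w1.pkl','rb'))
caps=np.array([(346,187),(348,242),(348,298),(350,349),(430,187),(427,241),(428,298),(427,350)])/1.4
W=np.array([px(c,'wrist',u-.15,v-.15,z) for (u,v),z in zip(caps,[.055,.044,.044,.044]*2)])
cor=np.array([px(c,'wrist',u/1.4,v/1.4,.022) for u,v in((315,147),(462,146),(457,367),(324,368))])
L=np.array([(x,y) for x in(-.03,.03) for y in(.063,.021,-.021,-.063)]);LC=np.array([(-.0565,.094),(.0565,.094),(.0565,-.094),(-.0565,-.094)])
for l,w in((L,W),(LC,cor)):
    a=l-l.mean(0);b=w-w.mean(0);th=np.arctan2((a[:,0]*b[:,1]-a[:,1]*b[:,0]).sum(),(a*b).sum())
    R=np.array([[np.cos(th),-np.sin(th)],[np.sin(th),np.cos(th)]])
    print(w.mean(0).round(4),th.round(4),((w-(a@R.T+w.mean(0)))@R*1e3).round(1).tolist())
print(W.round(4))
s=robot.calibration('scene');print("cooler",[px(s,'scene',u,v,0).round(3) for u,v in((230,128),(300,168),(352,135))])
E
```

```text
t: 2.2
position: [0.5159, 0.1788, 0.2311]
orientation: [0.843, 0.538, -0.0, 0.0]
wrist_force: [-0.8, 0.6, 0.2]
width: 0.999
grasp_force: 0.0
[ 0.5474 -0.0064] -0.4385 [[1.0, -0.5], [0.6, 0.6], [-0.4, -0.3], [-0.1, -0.0], [-0.4, -0.5], [-1.3, 1.4], [0.2, -0.1], [0.4, -0.6]]
[ 0.5488 -0.005 ] -0.4307 [[-0.0, -2.4], [0.1, -2.7], [0.4, 2.8], [-0.4, 2.3]]
[[ 0.5476  0.0626]
 [ 0.5299  0.0257]
 [ 0.5108 -0.0127]
 [ 0.4934 -0.0507]
 [ 0.6007  0.0376]
 [ 0.5829  0.0017]
 [ 0.5658 -0.0383]
 [ 0.5479 -0.0769]]
cooler [array([0.684, 0.539]), array([0.689, 0.275]), array([0.898, 0.269])]
```

View pics/w2.png

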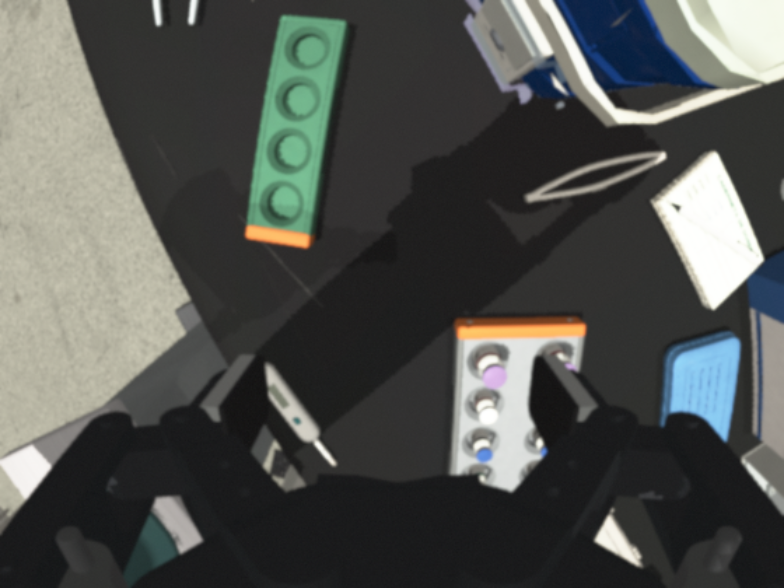

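The green rack's wells in the enlarged view, counted from the orange end, are at (282,203), (289,151), (297,99) and (308,48).

```bash
python3 - <<'E'
import pickle
from h import *
c,im=pickle.load(open('w2.pkl','rb'))
P=np.array([(282,202.5),(289.5,150.5),(297.5,99),(308,48)])/1.4
W=np.array([px(c,'wrist',u,v,.022) for u,v in P])
cor=np.array([px(c,'wrist',u/1.4,v/1.4,.022) for u,v in((311,236),(248,227),(282,15),(347,21))])
L=np.array([(0,y) for y in(.063,.021,-.021,-.063)]);LC=np.array([(-.0265,.094),(.0265,.094),(.0265,-.094),(-.0265,-.094)])[[1,0,3,2]]
LC[:,0]*=1
LC=np.array([(-.0265,.094),(.0265,.094),(.0265,-.094),(-.0265,-.094)])
for l,w in((L,W),(LC,cor)):
    a=l-l.mean(0);b=w-w.mean(0);th=np.arctan2((a[:,0]*b[:,1]-a[:,1]*b[:,0]).sum(),(a*b).sum())
    R=np.array([[np.cos(th),-np.sin(th)],[np.sin(th),np.cos(th)]])
    print(w.mean(0).round(4),th.round(4),((w-(a@R.T+w.mean(0)))@R*1e3).round(1).tolist());print((a@R.T+w.mean(0)).round(4).tolist())
# check vs stock seen from here
print([px(c,'wrist',u/1.4,v/1.4,z).round(4) for u,v,z in((495,375,.055),(488,415,.044),(484,455,.044))])
E
```

```text
[0.4857 0.3051] 2.5329 [[-0.1, -0.8], [-0.1, -0.2], [0.4, 0.6], [-0.3, 0.5]]
[[0.4497, 0.2534], [0.4737, 0.2878], [0.4977, 0.3223], [0.5217, 0.3568]]
[0.4869 0.3062] 2.5367 [[0.1, -7.1], [-0.1, -6.7], [-0.1, 6.8], [0.1, 7.1]]
[[0.4552, 0.2139], [0.4117, 0.244], [0.5186, 0.3986], [0.5622, 0.3685]]
[array([0.5465, 0.0638]), array([0.528 , 0.0246]), array([ 0.5104, -0.0137])]
```

```bash
cat >> h.py <<'E'
def go(x,y,z):
    from cell import robot
    from scipy.spatial.transform import Rotation as R
    s=robot.state();r=R.from_quat(s['orientation'])
    print('t',round(s['t'],2),'pos',np.round(s['position'],4),'units',np.round(r.inv().apply(np.array([x,y,z])-s['position'])/.025,3),'w',round(s['width'],3))
E
python3 -m jog '{"targets":[-0.918,0.772,0,0,0,0, -0.918,0.772,0,0,0,0, -0.918,0.772,0,0,0,0, -0.918,0.772,0,0,0,0, 0,0,1,0,0,0, 0,0,1,0,0,0, 0,0,1,0,0,0, 0,0,1,0,0,0, 0,0,1,0,0,0, 0,0,0.8,0,0,0, 0,0,0,0,0,0, 0,0,0,0,0,0, 0,0,0,0,0,0]}' 0.2
python3 - <<'E'
from h import *
import cv2; from cell import robot
go(.547,.063,.026)
im=robot.camera('wrist');cv2.imwrite("pics/w3.png",im[:,:,::-1])
E
```

```text
t: 3.55
position: [0.5481, 0.0632, 0.0878]
orientation: [0.843, 0.538, 0.001, 0.001]
wrist_force: [-0.6, -0.3, -0.8]
width: 0.599
grasp_force: 0.0
t 3.55 pos [0.5481 0.0632 0.0878] units [-0.029 -0.044  2.473] w 0.599
```

View pics/w3.png

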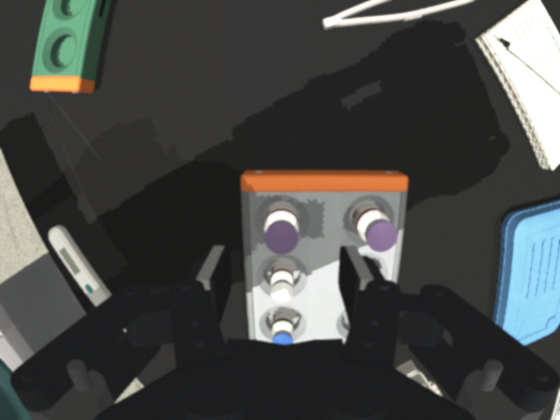

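The purple cap is at (282,233), midway between the fingertips (about 213 and 345).

```bash
python3 - <<'E'
from h import *
from cell import robot
c=robot.calibration('wrist')
print(px(c,'wrist',282,233,.055), px(c,'wrist',282,288,.044),px(c,'wrist',381,236,.055))
go(.547,.063,.026)
E
python3 -m jog '{"targets":[0,0,0.8,0,0,0, 0,0,0.8,0,0,0, 0,0,0.85,0,0,0, 0,0,0,0,0,0, 0,0,0,0,0,0]}'
```

```text
[0.54755528 0.06512561] [0.52957052 0.02691275] [0.59983655 0.03803068]
t 3.6 pos [0.5483 0.0633 0.088 ] units [-0.038 -0.048  2.481] w 0.602
t: 4.1
position: [0.5473, 0.0636, 0.0259]
orientation: [0.843, 0.538, 0.0, 0.0]
wrist_force: [0.2, -0.5, 0.3]
width: 0.603
grasp_force: 0.0
```

```bash
python3 -m jog '{"targets":[0,0,0,0,0,0, 0,0,0,0,0,0, 0,0,0,0,0,0, 0,0,0,0,0,0, 0,0,0,0,0,0, 0,0,0,0,0,0, 0,0,0,0,0,0]}' -1; python3 -m jog '{"targets":[0,0,-0.4,0,0,0, 0,0,-1,0,0,0, 0,0,-1,0,0,0, 0,0,-0.5,0,0,0, 0,0,0,0,0,0, 0,0,0,0,0,0]}'
python3 - <<'E'
from h import *
import cv2; from cell import robot
go(.4497,.2534,.09)
im=robot.camera('wrist');cv2.imwrite("pics/w4.png",im[:,:,::-1])
E
```

```text
t: 4.8
position: [0.5485, 0.0637, 0.0269]
orientation: [0.843, 0.538, 0.001, 0.001]
wrist_force: [-1.8, 0.6, 6.4]
width: 0.236
grasp_force: 58.8
t: 5.4
position: [0.5465, 0.0636, 0.0973]
orientation: [0.843, 0.538, -0.0, -0.0]
wrist_force: [-0.3, -0.1, 0.1]
width: 0.234
grasp_force: 58.6
t 5.4 pos [0.5465 0.0636 0.0973] units [ 5.258 -6.71   0.292] w 0.234
```

View pics/w4.png

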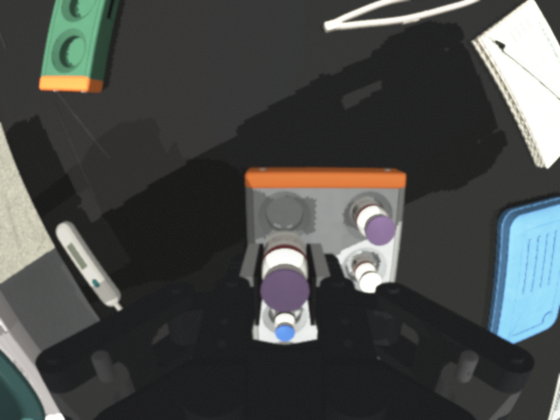

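The purple vial is held, with its cap at (285,290) and its well empty.

```bash
python3 - <<'E'
from h import *
from cell import robot
c=robot.calibration('wrist');s=robot.state()['position']
d=px(c,'wrist',285,290,.1257)-s[:2]; print('offset tool x,y mm',1e3*d@[.421,.907],1e3*d@[.907,-.421])
E
python3 -m jog '{"targets":[0.751,-0.958,0,0,0,0, 0.751,-0.958,0,0,0,0, 0.751,-0.958,0,0,0,0, 0.751,-0.958,0,0,0,0, 0.751,-0.958,0,0,0,0, 0.751,-0.958,0,0,0,0, 0.751,-0.958,0,0,0,0, 0,0,0,0,0,0, 0,0,0,0,0,0, 0,0,0,0,0,0]}'
python3 - <<'E'
from h import *
import cv2; from cell import robot
go(.4497,.2534,.0275)
im=robot.camera('wrist');cv2.imwrite("pics/w5.png",im[:,:,::-1])
E
```

```text
offset tool x,y mm -0.7549946233273322 0.07631886702591789
t: 6.45
position: [0.4498, 0.2526, 0.0966]
orientation: [0.843, 0.538, -0.001, 0.0]
wrist_force: [0.1, -0.2, -0.3]
width: 0.235
grasp_force: 58.7
t 6.45 pos [0.4498 0.2526 0.0966] units [ 0.034 -0.014  2.764] w 0.235
```

View pics/w5.png

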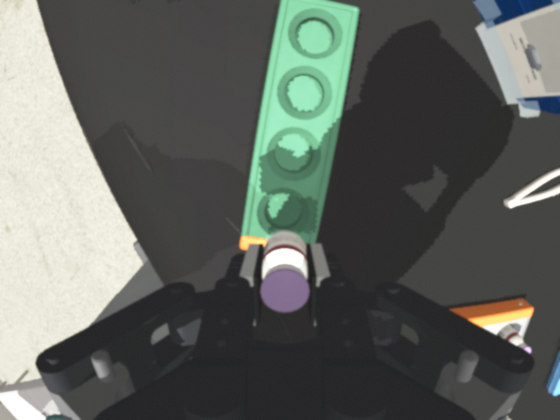

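The held vial hangs just in front of lane 1. The well mouths, from the orange end, are at (283,210), (294,151), (304,92) and (316,34).

```bash
python3 - <<'E'
from h import *
from cell import robot
c=robot.calibration('wrist')
W=np.array([px(c,'wrist',u,v,.022) for u,v in((283,209.5),(293.5,151),(304,92),(316,34))]);print(W.round(4).tolist())
E
```

```text
[[0.4506, 0.2561], [0.4741, 0.29], [0.4971, 0.3231], [0.5216, 0.3564]]
```

```bash
python3 -m jog '{"targets":[0.11,-0.02,0,0,0,0, 0,0,0.9,0,0,0, 0,0,0.9,0,0,0, 0,0,0.6,0,0,0, 0,0,0.36,0,0,0, 0,0,0,0,0,0, 0,0,0,0,0,0]}'; python3 -m jog '{"targets":[0,0,0,0,0,0, 0,0,0,0,0,0, 0,0,0,0,0,0, 0,0,0,0,0,0, 0,0,0,0,0,0]}' 0.2;  python3 -m jog '{"targets":[0,0,-0.5,0,0,0, 0,0,-1,0,0,0, 0,0,-1,0,0,0, 0,0,-0.3,0,0,0, 0,0,0,0,0,0]}'
python3 - <<'E'
from h import *
import cv2; from cell import robot
go(.5295,.0262,.09)
im=robot.camera('wrist');cv2.imwrite("pics/w6.png",im[:,:,::-1])
E
```

```text
t: 7.2
position: [0.4514, 0.256, 0.0288]
orientation: [0.843, 0.538, 0.0, 0.0]
wrist_force: [0.1, 0.4, 0.3]
width: 0.234
grasp_force: 59.2
t: 7.7
position: [0.4508, 0.2561, 0.0287]
orientation: [0.843, 0.538, 0.0, 0.0]
wrist_force: [-0.5, -0.1, 0.4]
width: 0.6
grasp_force: 0.0
t: 8.2
position: [0.4522, 0.2569, 0.1006]
orientation: [0.843, 0.538, 0.002, 0.0]
wrist_force: [-0.1, -0.8, 0.3]
width: 0.598
grasp_force: 0.0
t 8.2 pos [0.4522 0.2569 0.1006] units [-7.068  6.688  0.419] w 0.598
```

View pics/w6.png

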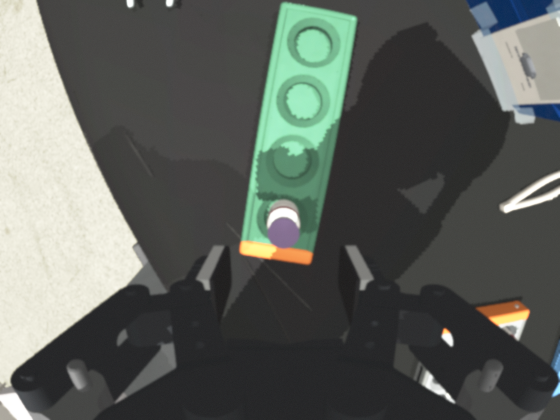

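Purple stands in lane 1, cap at (284,232). White is next.

```bash
python3 -m jog '{"targets":[-0.884,0.836,0,0,0,0, -0.884,0.836,0,0,0,0, -0.884,0.836,0,0,0,0, -0.884,0.836,0,0,0,0, -0.884,0.836,0,0,0,0, -0.884,0.836,0,0,0,0, -0.884,0.836,0,0,0,0, -0.884,0.836,0,0,0,0, 0,0,0,0,0,0, 0,0,0,0,0,0, 0,0,0,0,0,0]}' 
python3 - <<'E'
from h import *
go(.5293,.0258,.024)
E
```

```text
t: 9.35
position: [0.5268, 0.0259, 0.0974]
orientation: [0.843, 0.538, -0.001, -0.001]
wrist_force: [0.1, 0.7, 1.4]
width: 0.599
grasp_force: 0.0
t 9.35 pos [0.5268 0.0259 0.0974] units [0.039 0.099 2.935] w 0.599
```

```bash
python3 -m jog '{"targets":[0.04,0.08,0,0,0,0, 0,0,0.9,0,0,0, 0,0,0.9,0,0,0, 0,0,0.7,0,0,0, 0,0,0.43,0,0,0, 0,0,0,0,0,0, 0,0,0,0,0,0]}'; python3 -m jog '{"targets":[0,0,0,0,0,0, 0,0,0,0,0,0, 0,0,0,0,0,0, 0,0,0,0,0,0, 0,0,0,0,0,0, 0,0,0,0,0,0, 0,0,0,0,0,0]}' -1; python3 -m jog '{"targets":[0,0,-0.4,0,0,0, 0,0,-1,0,0,0, 0,0,-1,0,0,0, 0,0,-0.5,0,0,0, 0,0,0,0,0,0, 0,0,0,0,0,0]}'
python3 - <<'E'
from h import *
go(.4739,.2889,.09)
import cv2; from cell import robot
im=robot.camera('wrist');cv2.imwrite("pics/w7.png",im[:,:,::-1])
E
```

```text
t: 10.05
position: [0.5305, 0.0258, 0.0256]
orientation: [0.843, 0.538, 0.0, 0.0]
wrist_force: [0.5, -0.3, 1.4]
width: 0.602
grasp_force: 0.0
t: 10.75
position: [0.5312, 0.0254, 0.0262]
orientation: [0.843, 0.538, 0.001, 0.0]
wrist_force: [-1.3, 0.5, 6.4]
width: 0.163
grasp_force: 58.4
t: 11.35
position: [0.5298, 0.0254, 0.0974]
orientation: [0.843, 0.538, -0.0, -0.0]
wrist_force: [0.0, 0.1, -0.3]
width: 0.157
grasp_force: 58.2
t 11.35 pos [0.5298 0.0254 0.0974] units [ 8.619 -6.468  0.297] w 0.157
```

View pics/w7.png

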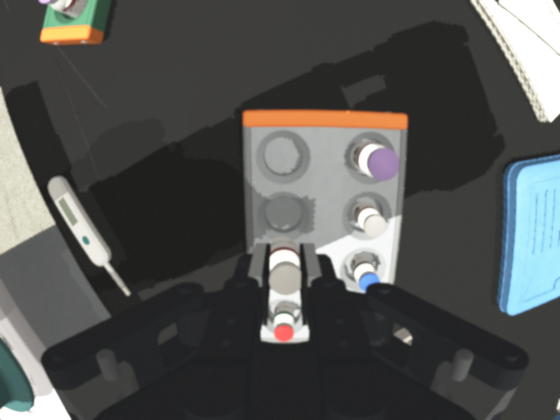

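The white vial is held, cap at (285,277); blue and red are still in place.

```bash
python3 -m jog '{"targets":[0.962,-0.719,0,0,0,0, 0.962,-0.719,0,0,0,0, 0.962,-0.719,0,0,0,0, 0.962,-0.719,0,0,0,0, 0.962,-0.719,0,0,0,0, 0.962,-0.719,0,0,0,0, 0.962,-0.719,0,0,0,0, 0.962,-0.719,0,0,0,0, 0.962,-0.719,0,0,0,0, 0,0,0,0,0,0, 0,0,0,0,0,0, 0,0,0,0,0,0]}' 
python3 - <<'E'
from h import *
go(.4739,.2889,.027)
E
```

```text
t: 12.6
position: [0.474, 0.2888, 0.0966]
orientation: [0.843, 0.538, -0.001, 0.0]
wrist_force: [-0.7, 0.0, -1.1]
width: 0.158
grasp_force: 58.2
t 12.6 pos [0.474  0.2888 0.0966] units [ 8.000e-03 -1.000e-03  2.785e+00] w 0.158
```

```bash
python3 -m jog '{"targets":[0.04,0,0,0,0,0, 0,0,0.9,0,0,0, 0,0,0.9,0,0,0, 0,0,0.6,0,0,0, 0,0,0.36,0,0,0, 0,0,0,0,0,0, 0,0,0,0,0,0]}'; python3 -m jog '{"targets":[0,0,0,0,0,0, 0,0,0,0,0,0, 0,0,0,0,0,0, 0,0,0,0,0,0, 0,0,0,0,0,0]}' 0.2;  python3 -m jog '{"targets":[0,0,-0.5,0,0,0, 0,0,-1,0,0,0, 0,0,-1,0,0,0, 0,0,-0.3,0,0,0, 0,0,0,0,0,0]}'
python3 - <<'E'
from h import *
go(.5107,-.0128,.09)
E
```

```text
t: 13.3
position: [0.4755, 0.2908, 0.0292]
orientation: [0.843, 0.538, 0.0, 0.0]
wrist_force: [0.3, -0.9, -0.2]
width: 0.163
grasp_force: 58.2
t: 13.8
position: [0.4751, 0.2908, 0.029]
orientation: [0.843, 0.538, 0.0, -0.0]
wrist_force: [-0.2, 0.3, -0.6]
width: 0.599
grasp_force: 0.0
t: 14.3
position: [0.4765, 0.2915, 0.101]
orientation: [0.843, 0.538, 0.002, 0.0]
wrist_force: [0.6, -1.0, 0.0]
width: 0.6
grasp_force: 0.0
t 14.3 pos [0.4765 0.2915 0.101 ] units [-10.468   6.365   0.419] w 0.6
```

```bash
python3 -m jog '{"targets":[-0.952,0.579,0,0,0,0, -0.952,0.579,0,0,0,0, -0.952,0.579,0,0,0,0, -0.952,0.579,0,0,0,0, -0.952,0.579,0,0,0,0, -0.952,0.579,0,0,0,0, -0.952,0.579,0,0,0,0, -0.952,0.579,0,0,0,0, -0.952,0.579,0,0,0,0, -0.952,0.579,0,0,0,0, -0.952,0.579,0,0,0,0, 0,0,0,0,0,0, 0,0,0,0,0,0, 0,0,0,0,0,0]}' 
python3 - <<'E'
from h import *
go(.5107,-.0128,.024)
E
```

```text
t: 15.7
position: [0.5085, -0.0131, 0.0979]
orientation: [0.843, 0.538, -0.001, -0.001]
wrist_force: [0.6, 0.6, -0.4]
width: 0.6
grasp_force: 0.0
t 15.7 pos [ 0.5085 -0.0131  0.0979] units [0.048 0.082 2.957] w 0.6
```

```bash
python3 -m jog '{"targets":[0.02,0.04,0,0,0,0, 0,0,0.9,0,0,0, 0,0,0.9,0,0,0, 0,0,0.7,0,0,0, 0,0,0.46,0,0,0, 0,0,0,0,0,0, 0,0,0,0,0,0]}'; python3 -m jog '{"targets":[0,0,0,0,0,0, 0,0,0,0,0,0, 0,0,0,0,0,0, 0,0,0,0,0,0, 0,0,0,0,0,0, 0,0,0,0,0,0, 0,0,0,0,0,0]}' -1; python3 -m jog '{"targets":[0,0,-0.4,0,0,0, 0,0,-1,0,0,0, 0,0,-1,0,0,0, 0,0,-0.5,0,0,0, 0,0,0,0,0,0, 0,0,0,0,0,0]}'
python3 - <<'E'
from h import *
go(.4974,.3227,.09)
import cv2; from cell import robot
im=robot.camera('wrist');cv2.imwrite("pics/w8.png",im[:,:,::-1])
E
```

```text
t: 16.4
position: [0.5106, -0.0134, 0.025]
orientation: [0.843, 0.538, 0.0, 0.0]
wrist_force: [0.7, -0.7, 0.4]
width: 0.6
grasp_force: 0.0
t: 17.1
position: [0.5113, -0.0138, 0.0259]
orientation: [0.843, 0.538, 0.001, 0.001]
wrist_force: [-1.0, 1.4, 6.3]
width: 0.159
grasp_force: 58.7
t: 17.7
position: [0.51, -0.0138, 0.097]
orientation: [0.843, 0.538, -0.0, -0.0]
wrist_force: [0.2, -0.0, -0.4]
width: 0.161
grasp_force: 58.5
t 17.7 pos [ 0.51   -0.0138  0.097 ] units [11.994 -6.126  0.28 ] w 0.161
```

View pics/w8.png

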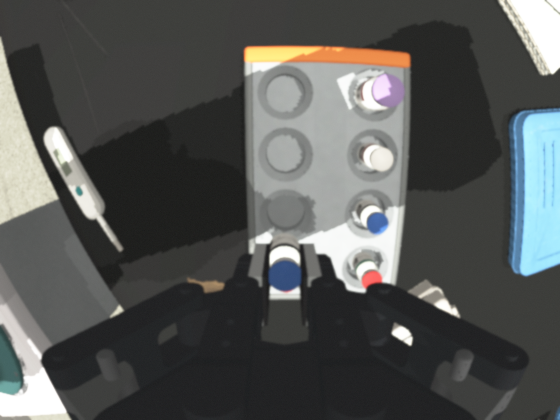

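The blue vial is held, cap at (286,272), and the reserves are untouched.

```bash
python3 -m jog '{"targets":[0.922,-0.471,0,0,0,0, 0.922,-0.471,0,0,0,0, 0.922,-0.471,0,0,0,0, 0.922,-0.471,0,0,0,0, 0.922,-0.471,0,0,0,0, 0.922,-0.471,0,0,0,0, 0.922,-0.471,0,0,0,0, 0.922,-0.471,0,0,0,0, 0.922,-0.471,0,0,0,0, 0.922,-0.471,0,0,0,0, 0.922,-0.471,0,0,0,0, 0.922,-0.471,0,0,0,0, 0.922,-0.471,0,0,0,0, 0,0,0,0,0,0, 0,0,0,0,0,0, 0,0,0,0,0,0]}' 
python3 - <<'E'
from h import *
go(.4974,.3227,.027)
E
```

```text
t: 19.35
position: [0.4969, 0.3213, 0.096]
orientation: [0.843, 0.538, -0.001, 0.0]
wrist_force: [-0.5, -0.2, 0.1]
width: 0.161
grasp_force: 58.6
t 19.35 pos [0.4969 0.3213 0.096 ] units [ 6.400e-02 -2.000e-03  2.761e+00] w 0.161
```

```bash
python3 -m jog '{"targets":[0,0,0.9,0,0,0, 0,0,0.9,0,0,0, 0,0,0.6,0,0,0, 0,0,0.4,0,0,0, 0,0,0,0,0,0, 0,0,0,0,0,0]}'; python3 -m jog '{"targets":[0,0,0,0,0,0, 0,0,0,0,0,0, 0,0,0,0,0,0, 0,0,0,0,0,0, 0,0,0,0,0,0]}' 0.2;  python3 -m jog '{"targets":[0,0,-0.5,0,0,0, 0,0,-1,0,0,0, 0,0,-1,0,0,0, 0,0,-0.3,0,0,0, 0,0,0,0,0,0]}'
python3 - <<'E'
from h import *
go(.4934,-.0508,.09)
E
```

```text
t: 19.95
position: [0.4981, 0.3222, 0.0274]
orientation: [0.843, 0.538, 0.0, 0.0]
wrist_force: [0.1, -0.8, -0.0]
width: 0.159
grasp_force: 58.7
t: 20.45
position: [0.4977, 0.3226, 0.0274]
orientation: [0.843, 0.538, 0.0, 0.0]
wrist_force: [-0.4, 1.0, -0.4]
width: 0.595
grasp_force: 0.0
t: 20.95
position: [0.4991, 0.3234, 0.0996]
orientation: [0.843, 0.538, 0.002, 0.0]
wrist_force: [-0.8, -0.0, 0.1]
width: 0.601
grasp_force: 0.0
t 20.95 pos [0.4991 0.3234 0.0996] units [-13.674   6.093   0.35 ] w 0.601
```

14 rows of (-0.977, 0.435).

```bash
python3 -m jog '{"targets":[-0.977,0.438,0,0,0,0, -0.977,0.438,0,0,0,0, -0.977,0.438,0,0,0,0, -0.977,0.438,0,0,0,0, -0.977,0.438,0,0,0,0, -0.977,0.438,0,0,0,0, -0.977,0.438,0,0,0,0, -0.977,0.438,0,0,0,0, -0.977,0.438,0,0,0,0, -0.977,0.438,0,0,0,0, -0.977,0.438,0,0,0,0, -0.977,0.438,0,0,0,0, -0.977,0.438,0,0,0,0, -0.977,0.438,0,0,0,0, 0,0,0,0,0,0, 0,0,0,0,0,0, 0,0,0,0,0,0]}' 
python3 - <<'E'
from h import *
go(.4934,-.0508,.024)
E
```

```text
t: 22.65
position: [0.4921, -0.0515, 0.0965]
orientation: [0.843, 0.538, -0.0, -0.001]
wrist_force: [0.1, -0.6, -0.1]
width: 0.6
grasp_force: 0.0
t 22.65 pos [ 0.4921 -0.0515  0.0965] units [0.047 0.04  2.9  ] w 0.6
```

```bash
python3 -m jog '{"targets":[0.02,0,0,0,0,0, 0,0,0.9,0,0,0, 0,0,0.9,0,0,0, 0,0,0.7,0,0,0, 0,0,0.4,0,0,0, 0,0,0,0,0,0, 0,0,0,0,0,0]}'; python3 -m jog '{"targets":[0,0,0,0,0,0, 0,0,0,0,0,0, 0,0,0,0,0,0, 0,0,0,0,0,0, 0,0,0,0,0,0, 0,0,0,0,0,0, 0,0,0,0,0,0]}' -1; python3 -m jog '{"targets":[0,0,-0.4,0,0,0, 0,0,-1,0,0,0, 0,0,-1,0,0,0, 0,0,-0.5,0,0,0, 0,0,0,0,0,0, 0,0,0,0,0,0]}'
python3 - <<'E'
from h import *
go(.5217,.3566,.09)
E
```

```text
t: 23.35
position: [0.4933, -0.0514, 0.0251]
orientation: [0.843, 0.538, 0.0, 0.0]
wrist_force: [-0.7, -0.3, 0.7]
width: 0.598
grasp_force: 0.0
t: 24.05
position: [0.4939, -0.0519, 0.0258]
orientation: [0.843, 0.538, 0.001, 0.001]
wrist_force: [-1.0, 0.4, 6.9]
width: 0.16
grasp_force: 58.6
t: 24.65
position: [0.4926, -0.0517, 0.097]
orientation: [0.843, 0.538, -0.0, -0.0]
wrist_force: [-0.2, 0.3, -0.6]
width: 0.161
grasp_force: 58.6
t 24.65 pos [ 0.4926 -0.0517  0.097 ] units [15.304 -5.823  0.279] w 0.161
```

16 rows of (0.956, -0.364).

```bash
python3 -m jog '{"targets":[0.956,-0.364,0,0,0,0, 0.956,-0.364,0,0,0,0, 0.956,-0.364,0,0,0,0, 0.956,-0.364,0,0,0,0, 0.956,-0.364,0,0,0,0, 0.956,-0.364,0,0,0,0, 0.956,-0.364,0,0,0,0, 0.956,-0.364,0,0,0,0, 0.956,-0.364,0,0,0,0, 0.956,-0.364,0,0,0,0, 0.956,-0.364,0,0,0,0, 0.956,-0.364,0,0,0,0, 0.956,-0.364,0,0,0,0, 0.956,-0.364,0,0,0,0, 0.956,-0.364,0,0,0,0, 0.956,-0.364,0,0,0,0, 0,0,0,0,0,0, 0,0,0,0,0,0, 0,0,0,0,0,0]}' 
python3 - <<'E'
from h import *
go(.5217,.3566,.027)
E
```

```text
t: 26.55
position: [0.521, 0.3551, 0.0958]
orientation: [0.843, 0.538, -0.001, 0.0]
wrist_force: [-0.2, -0.9, 0.2]
width: 0.159
grasp_force: 58.6
t 26.55 pos [0.521  0.3551 0.0958] units [0.073 0.004 2.753] w 0.159
```

Place red, rise, then pull back so the wrist camera sees both racks.

```bash
python3 -m jog '{"targets":[0,0,0.9,0,0,0, 0,0,0.9,0,0,0, 0,0,0.6,0,0,0, 0,0,0.4,0,0,0, 0,0,0,0,0,0, 0,0,0,0,0,0]}'; python3 -m jog '{"targets":[0,0,0,0,0,0, 0,0,0,0,0,0, 0,0,0,0,0,0, 0,0,0,0,0,0, 0,0,0,0,0,0]}' 0.2;  python3 -m jog '{"targets":[0,0,-0.5,0,0,0, 0,0,-1,0,0,0, 0,0,-1,0,0,0, 0,0,-1,0,0,0, 0,0,-1,0,0,0, 0,0,-1,0,0,0, -1,0.8,0,0,0,0, -1,0.8,0,0,0,0, -1,0.8,0,0,0,0, -1,0.8,0,0,0,0, -1,0.8,0,0,0,0, -1,0.8,0,0,0,0, -1,0.8,0,0,0,0, 0,0,0,0,0,0, 0,0,0,0,0,0, 0,0,0,0,0,0]}'
python3 - <<'E'
from h import *
import cv2,pickle; from cell import robot
c=robot.calibration('wrist');im=robot.camera('wrist');pickle.dump(c,open('w9.pkl','wb'))
cv2.imwrite("pics/w9.png",cv2.resize(im[:,:,::-1],None,fx=1.4,fy=1.4))
im=robot.camera('scene')[140:320,180:430,::-1];cv2.imwrite("pics/s9.png",cv2.resize(im,None,fx=3,fy=3,interpolation=2))
E
```

```text
t: 27.15
position: [0.5223, 0.3562, 0.0275]
orientation: [0.843, 0.538, 0.0, 0.0]
wrist_force: [-0.0, 0.4, -0.5]
width: 0.157
grasp_force: 58.8
t: 27.65
position: [0.5219, 0.3565, 0.0273]
orientation: [0.843, 0.538, 0.0, -0.0]
wrist_force: [-0.3, -0.4, -0.7]
width: 0.606
grasp_force: 0.0
t: 29.25
position: [0.5751, 0.1395, 0.1653]
orientation: [0.843, 0.538, 0.0, -0.0]
wrist_force: [0.5, 0.4, 0.8]
width: 0.6
grasp_force: 0.0
```

View pics/w9.png

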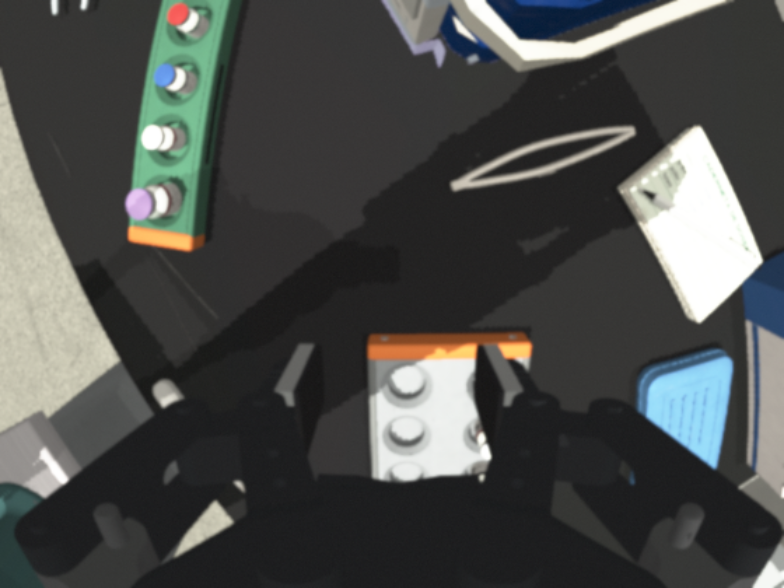

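View pics/s9.png

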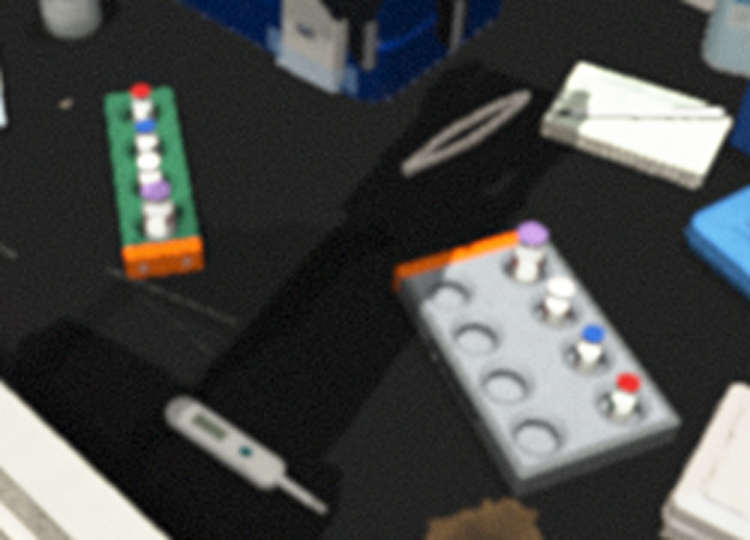

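Both views show all four vials upright in the green rack. Counted from the orange end they are purple (140,204), white (157,138), blue (165,76) and red (179,15), and the four reserves are still standing. I'll do a quick cap-position check, then hand in.

```bash
python3 - <<'E'
import pickle
from h import *
c=pickle.load(open('w9.pkl','rb'))
for (u,v,z),w in zip(((140,204,.055),(154,138,.044),(165,76,.044),(179,15,.044)),((.4502,.2547),(.4739,.2889),(.4974,.3227),(.5217,.3566))):
    print(((px(c,'wrist',u/1.4,v/1.4,z)-w)*1e3).round(1))
E
```

```text
[ 1.3 -1.3]
[ 0.5 -0.9]
[ 0.9 -2.2]
[ 1.  -2.9]
```

```bash
python3 -c "
from cell import robot
print(robot.job_done())"
```

```text
the job is handed in; nothing more can be done
None
```

I moved the four front vials into the green rack in matching order (purple, white, blue, red from the orange end) and handed the job in; the last pictures showed them upright within about 3 mm of their well centres, with all four reserves still standing (no verdict was returned).

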